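# Start the drying timer of the pink-carded tray

### The job

Three trays of incense sticks are drying, each with a card standing at its near edge and a timer in front of it. Gently press the green cap on the timer in front of the tray with the pink card right down and let it come up again, then tip the pink card back until it lies flat over its tray, to show that the tray is being timed. Do it by touch alone: pick nothing up, leave that timer standing where it is, keep off the sticks and pans, and leave the other timers, the other cards and everything else on the bench alone.

Things in the scene. Friction and masses are not known exactly. Their poses are not given: they have to be found in the camera images.
- tray_pink: Aluminium sheet pan 240 x 165 x 22 mm (rim 25 mm over the mat) of dark drying incense sticks, the one with the pink card. Fixed. Origin: centre of its underside; x axis points along the sticks, away from the robot and from the card's edge. The sticks' tops lie about 17 mm over the pan's underside.
- card_pink_hinge (a point): Middle of the hinge line of the pink card, at the near rim of its tray, 30 mm above the tray's underside; its x axis is level and points over the tray, y lies along the hinge.
- card_pink_edge (a point): Middle of the free (top) edge of the stiff pink card, 90 mm wide, 3 mm thick, reaching 60 mm from the hinge line.
- card_pink (a joint): Angle of the pink card: 0 standing upright, 1.5 lying flat back over its tray, clear above the sticks (a stop). The hinge rod is sprung: leant on, it gives downward, at 1.5 N per mm after the first 1.5 N, up to 8 mm. It stays where it is left; about 0.5 N at 40 mm from the hinge tips it.
- timer_pink: Loose white puck timer, 60 mm across, housing 28 mm high, 0.15 to 0.3 kg, standing before the near rim of the tray with the pink card. Origin: centre of its underside, which rests on the mat 3 mm above the bench.
- cap_pink_top (a point): Centre of the top of the green press cap (26 mm across) of that timer; 40 mm over the timer's underside when up.
- cap_pink (a joint): How far that cap is pressed, m: 0 up, 0.006 right down. A spring lifts it again; it starts to move at about 1.2 N and is right down at 4 N.
- tray_white: Aluminium sheet pan 240 x 165 x 22 mm (rim 25 mm over the mat) of dark drying incense sticks, the one with the white card. Fixed. Origin: centre of its underside; x axis points along the sticks, away from the robot and from the card's edge. The sticks' tops lie about 17 mm over the pan's underside.
- card_white_edge (a point): Middle of the free (top) edge of the stiff white card, 90 mm wide, 3 mm thick, reaching 60 mm from the hinge line.
- timer_white: Loose white puck timer, 60 mm across, housing 28 mm high, 0.15 to 0.3 kg, standing before the near rim of the tray with the white card. Origin: centre of its underside, which rests on the mat 3 mm above the bench.
- cap_white_top (a point): Centre of the top of the green press cap (26 mm across) of that timer; 40 mm over the timer's underside when up.
- cap_white (a joint): How far that cap is pressed, m: 0 up, 0.006 right down. A spring lifts it again; it starts to move at about 1.2 N and is right down at 4 N.
- tray_yellow: Aluminium sheet pan 240 x 165 x 22 mm (rim 25 mm over the mat) of dark drying incense sticks, the one with the yellow card. Fixed. Origin: centre of its underside; x axis points along the sticks, away from the robot and from the card's edge. The sticks' tops lie about 17 mm over the pan's underside.
- card_yellow_edge (a point): Middle of the free (top) edge of the stiff yellow card, 90 mm wide, 3 mm thick, reaching 60 mm from the hinge line.
- timer_yellow: Loose white puck timer, 60 mm across, housing 28 mm high, 0.15 to 0.3 kg, standing before the near rim of the tray with the yellow card. Origin: centre of its underside, which rests on the mat 3 mm above the bench.
- cap_yellow_top (a point): Centre of the top of the green press cap (26 mm across) of that timer; 40 mm over the timer's underside when up.
- cap_yellow (a joint): How far that cap is pressed, m: 0 up, 0.006 right down. A spring lifts it again; it starts to move at about 1.2 N and is right down at 4 N.
- oil_bottle: Amber glass oil bottle, 28 mm across, 65 mm high, loose bystander. Origin: centre of its underside.
- tape_roll: Roll of pink tape lying flat, 48 mm across, 19 mm high, loose bystander. Origin: centre of its underside.
- carton: Dark red carton, 50 x 60 x 100 mm high, loose bystander. Origin: centre of its underside.
- dish: Blue ceramic dish, 90 mm across, 35 mm high, loose bystander. Origin: centre of its underside.
- brush: Hand brush lying flat on the bench, loose bystander. Origin: centre of its underside; handle towards its -x.
There are look-alikes about, which are no part of the job. Leave any purple look-alike of the part that bears card_pink_hinge alone. Leave any purple look-alike of the timer_pink alone.

How it is judged (in metres and radians):
On the way, in this order (a step that is already met when the one before it is completed fails the run):
1. the cap of the timer at the pink-carded tray is pressed down (4 mm of its 6 or more) (value of joint cap_pink above 0.004 m), for 0.05 s.
2. the cap has come up again while the pink card still stands (value of joint cap_pink below 0.0015 m and value of joint card_pink below 0.7 rad), for 0.05 s.
3. the pink card is tipped back flat (beyond 1.25 rad) (value of joint card_pink above 1.25 rad), for 0.1 s.
At the end, for the whole second after the job is handed in: The pink card lies back over its tray (beyond 1.25 of 1.5 rad), at rest; its timer's cap is up (under 1.5 mm down), the timer upright on the mat within 25 mm of its start; the other cards' edges are within 10 mm, other timers and bystanders within 15 mm of theirs (value of joint card_pink above 1.25 rad and velocity of joint card_pink below 0.05 rad/s and value of joint cap_pink below 0.0015 m and height (world z) of timer_pink below 0.007 m and angle between timer_pink's own z axis and vertical below 0.1 rad and distance of timer_pink from where it was at the start of the episode below 0.025 m and linear speed of timer_pink below 0.02 m/s and distance of each of card_white_edge, card_yellow_edge from where it was at the start of the episode below 0.01 m and distance of each of oil_bottle, tape_roll, carton, dish, brush, timer_white, timer_yellow from where it was at the start of the episode below 0.015 m); the robot touches nothing.
It fails at once if another timer's cap is pressed or another card is moved (value of joint any of cap_white, cap_yellow above 0.0025 m or distance of any of card_white_edge, card_yellow_edge from where it was at the start of the episode above 0.01 m).
It fails at once if another timer or a bystander is moved more than 15 mm (distance of any of oil_bottle, tape_roll, carton, dish, brush, timer_white, timer_yellow from where it was at the start of the episode above 0.015 m).
It fails at once if the pink tray's timer is lifted more than 8 mm, tipped, or shifted more than 25 mm (height (world z) of timer_pink above 0.011 m or angle between timer_pink's own z axis and vertical above 0.2 rad or distance of timer_pink from where it was at the start of the episode above 0.025 m).
It fails at once if the timer or the card is pressed with more than 30 N (contact force between the fingers and timer_pink above 30 N or contact force between the fingers and card_pink above 30 N).
It fails at once if a tray or its sticks are touched with more than 3 N (contact force between any of the arm, the fingers and tray_pink above 3 N or contact force between any of the arm, the fingers and tray_white above 3 N or contact force between any of the arm, the fingers and tray_yellow above 3 N).
It also fails if it takes over 38 s, if anything falls off the work surface, if the arm or the gripper's body presses on something with over 40 N, if the wrist force passes 120 N, or if a joint passes its speed limit or range.

### The arm

A 6-joint arm with a two-finger parallel gripper is mounted at the origin on the work surface. World frame = base frame: x ahead of the robot, y to its left, z up, the work surface at z = 0. Lengths are in mm, angles in rad, forces in N, time in s.
With the tool pointing down it reaches from about 350 to 875 mm from the base axis. Payload 4.2 kg.
Tool frame: the origin (TCP) lies at the very end of the fingers, on their centre line; the grasp point (between the pads) lies 19 mm behind it (arm.tcp_to_grasp is the x of the grasp point in the tool frame, in mm); x points along the fingers, z is the direction in which the jaws open and shut, and the axes are right-handed (so a half turn about x gives the same grasp; the last joint's range is limited). The gripper opens to 85 mm and grips with 20 to 120 N. Pads are 22 mm wide; open, the fingers measure 114 mm over their backs; the gripper's body (76 mm by 85 mm) begins 54 mm behind the grasp point. The pads swing forward as they close: fully open they stand 13 mm farther back than shut.
Start: joints at [-1.039, 0.385, 0.008, 0, -1.194, -0.259], TCP at [168.41, -601.862, 231.312] pointing down, gripper open.
Joint ranges: [-3.14, 3.14], [-1.21, 2.06], [-1.07, 1.41], [-3.16, 2.05], [-2.99, -0.16], [-3.1, 3.1]. Speed limits (rad/s): [2.79, 2.79, 3.14, 3.14, 3.14, 3.14].

### API

Orientations are given as a unit quaternion [x, y, z, w].
In Python, from bench import status, get_image, job, arm gives the robot as it stands.
- The arm moves only by the tool apply_moves, never from a script. Its argument "targets" is text: rows parted by semicolons, each of 5 numbers parted by spaces: the shift along the tool's x, y, z in mm, then the turn about the tool's x in degrees, then the gripper's target within -1 to 1 (shut at 1, half-way at 0, fully open at -1). In form: dx dy dz spin hand; .... A call has 1 to 10 rows; each row is the pose to reach, as a shift and turn from the pose commanded when the call began, along the tool's axes at that moment; what a row does not reach only later rows make up. A row lasts 1/12 s, in which the tool goes at most 41.7 mm and 7.16 degrees, less where a joint would pass 70% of its speed; a pose out of reach is approached as far as the arm can. A call with a gripper value outside its range is refused whole. The fingers move at their own pace and stop on an object; the grip force is fixed at half the most. Time passes only in rows, so rows that repeat a pose let the fingers close. It gives the time, the measured TCP pose, the force and the opening at its end, in the units of the state.
- status.read_state(): the state, without advancing time (a new reading comes with each control period).
- get_image(name): name is "side" or "top" or "wrist"; returns a dict with "img" (420x560x3 uint8, red, green, blue), "mtx" (3x3 intrinsics, pixels), "world_from_camera" (4x4, takes a point from camera to world coordinates). Camera axes: x right, y down, z forward; pixel columns grow to the right and rows downward; lengths in mm; the calibration is good to about 2 mm. A picture is of the moment at which its call begins. There is no depth.
- job.job_done(): hands the job in, once; it reports no verdict.
The state is a dict: "clock": time; "joints": joint angles; "joint_vel": joint speeds; "joint_efforts": joint torques, N m; "position": TCP position; "ee_rot": TCP orientation; "contact_force": force on the tool from outside, world axes, zero at the start; "wrist_torque": the same for the moment, N m; "gripper_width": finger opening in mm.
Only numpy, scipy, OpenCV 4.12 (cv2) and the standard library are available. Lean on these libraries where they do the work, as an engineer would, in place of code of your own. Each camera call takes 0.05 s, during which the arm holds its last target.

## Working session

There is one attempt and no reset: what is moved stays moved. The work goes in short steps, Python scripts to look and compute and a tool call to move; the robot and the scene stay as the last step left them, time stands still between calls to the robot, and variables do not carry over. Pictures are saved under pics/ and viewed, and the job is handed in when it is done.

Besides the shell and the picture viewer there is one more tool, called after "Request:" as a command line: name --argument value ..., lists and objects as JSON in quotes. apply_moves: Moves the arm, as the interface text tells. Its arguments: {"type":"object","properties":{"targets":{"type":"string"}},"required":["targets"]}

```bash
mkdir -p pics; ls
python3 - <<'E'
from bench import status,get_image,arm
import cv2,json
for n in("top","side"):
    d=get_image(n); cv2.imwrite(f"pics/{n}0.png",d["img"][:,:,::-1]); print(n,d["mtx"].tolist(),d["world_from_camera"].tolist())
print(status.read_state())
E
```

```text
pics
top [[530.5528189666943, 0.0, 283.91437822241926], [0.0, 530.5528189666943, 201.25391426349086], [0.0, 0.0, 1.0]] [[-0.01841024306627486, -0.980166819451625, 0.19731717866502785, 160.7472725961779], [-0.9998204762590239, 0.01716353443311314, -0.008026726539624216, 1.9632070276047837], [0.004480870832689455, -0.19742952953357604, -0.9803068410782062, 1900.2694891293283], [0.0, 0.0, 0.0, 1.0]]
side [[465.8359169945297, 0.0, 282.62076421014547], [0.0, 465.8359169945297, 212.49854070920293], [0.0, 0.0, 1.0]] [[-0.8867311976626883, -0.2417925751440816, 0.3940103218151624, -45.70290984945792], [-0.4621287867410374, 0.4414533813837035, -0.7691267103216162, 1129.262847047966], [0.012031939035375026, -0.8640921609817369, -0.5031897949809405, 829.3126449836865], [0.0, 0.0, 0.0, 1.0]]
{'clock': 0.1, 'joints': array([-1.03938470e+00,  3.85492639e-01,  6.76766238e-03, -4.39687362e-04,
       -1.19398066e+00, -2.58611255e-01]), 'joint_vel': array([ 0.00042551, -0.00082509,  0.00424134,  0.00161867,  0.00090132,
       -0.00094479]), 'joint_efforts': array([-6.61703671e-04, -3.93319809e+01,  1.88928473e+01,  4.19791415e+00,
       -2.55264225e-03,  3.02236050e-07]), 'position': array([ 168.28157935, -601.38548207,  230.32445393]), 'ee_rot': array([-0.56274058,  0.42702211,  0.56387911,  0.42780312]), 'contact_force': array([-0.26531817, -0.02870903, -0.24645746]), 'wrist_torque': array([ 0.01195869,  0.02100763, -0.06010592]), 'gripper_width': 85.55889333261116}
```

View pics/top0.png

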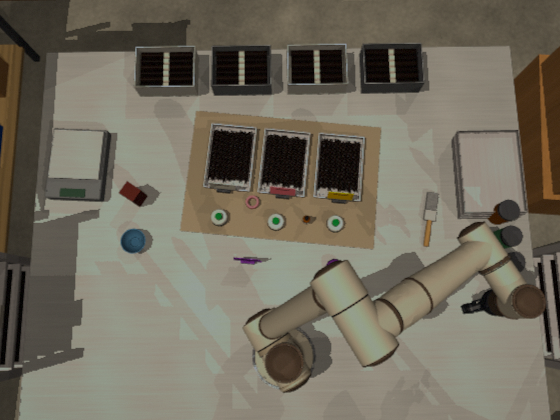

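View pics/side0.png

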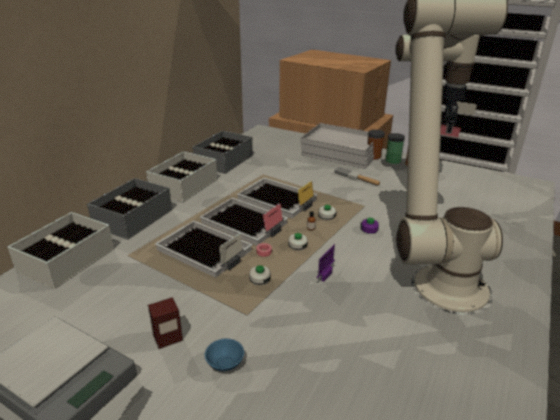

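The pink tray is the middle one. In the top view its card is near (283,191) and its timer near (276,221). The oil bottle is at about (309,219), the tape at (253,202), the purple card at (247,260) and the purple timer at (334,264).

```bash
cat > h.py <<'E'
import numpy as np,cv2
def ray(d,u,v):
    M=d["world_from_camera"];r=M[:3,:3]@np.linalg.inv(d["mtx"])@np.array([u,v,1.]);return M[:3,3],r
def onz(d,u,v,z):
    o,r=ray(d,u,v);return o+r*(z-o[2])/r[2]
def proj(d,p):
    M=np.linalg.inv(d["world_from_camera"]);c=M[:3,:3]@np.array(p)+M[:3,3];c=d["mtx"]@c;return c[:2]/c[2]
def tri(a,pa,b,pb):
    A=[];B=[]
    for d,p in((a,pa),(b,pb)):
        o,r=ray(d,*p);r=r/np.linalg.norm(r);P=np.eye(3)-np.outer(r,r);A.append(P);B.append(P@o)
    return np.linalg.lstsq(np.vstack(A),np.hstack(B),rcond=None)[0]
def blobs(d,lo,hi,mn=6):
    h=cv2.cvtColor(d["img"],cv2.COLOR_RGB2HSV);m=cv2.inRange(h,lo,hi)
    n,l,s,c=cv2.connectedComponentsWithStats(m)
    return [(c[i],s[i]) for i in range(1,n) if s[i,4]>=mn],m
E
python3 - <<'E'
from h import *; from bench import get_image
T=get_image("top");S=get_image("side")
for nm,lo,hi in(("green",(45,90,40),(85,255,255)),("pink",(165,70,80),(179,255,255)),("purple",(125,80,40),(150,255,255))):
    for n,d in(("top",T),("side",S)):
        for c,s in blobs(d,lo,hi)[0]:print(nm,n,c.round(1),s, onz(d,*c,43).round(0))
for n,d,(x,y,w,h) in(("top",T,(190,110,200,160)),("side",S,(140,160,240,150))):
    cv2.imwrite(f"pics/{n}z.png",cv2.resize(d["img"][y:y+h,x:x+w,::-1],None,fx=800/w if n=="side" else 3.7,fy=800/w if n=="side" else 3.7,interpolation=cv2.INTER_CUBIC))
E
```

```text
green top [218.1 215.9] [215 213   7   7  39] [486. 221.  43.]
green top [275.4 220.3] [273 217   6   7  34] [466.  18.  43.]
green top [335.3 222. ] [332 219   7   7  39] [ 456. -194.   43.]
green top [499.2 237.5] [494 230  14  18  51] [ 391. -771.   43.]
green side [393.4 153.7] [387 141  15  22 183] [ 383. -749.   43.]
green side [327.  206.8] [325 205   5   5  23] [ 454. -180.   43.]
green side [370.1 220.3] [367 218   7   6  27] [ 295. -165.   43.]
green side [297.6 235.4] [295 233   6   6  33] [464.  30.  43.]
green side [259.5 268.8] [256 266   8   7  44] [483. 233.  43.]
pink top [284.8 189.7] [283 188   5   5  11] [577. -17.  43.]
pink top [277.6 192. ] [275 191   6   3   7] [569.   9.  43.]
pink side [443.1 128. ] [442 126   4   5   7] [  258. -1187.    43.]
pink side [455.7 130.7] [453 128   7   7  19] [  197. -1179.    43.]
pink side [277.8 206.2] [276 205   5   3   6] [ 604. -103.   43.]
pink side [276.2 211.6] [275 210   3   5   8] [592. -67.  43.]
pink side [272.2 215.8] [271 214   3   5   8] [590. -37.  43.]
purple top [247.4 260.3] [234 258  27   6  91] [327. 118.  43.]
purple top [331.5 261. ] [327 259  11   6  23] [ 319. -176.   43.]
purple side [369.4 226.7] [362 220  16  13 155] [ 285. -126.   43.]
purple side [326.  264.2] [319 246  15  35 297] [328. 126.  43.]
```

```bash
ls pics
```

```text
side0.png
sidez.png
top0.png
topz.png
```

View pics/topz.png

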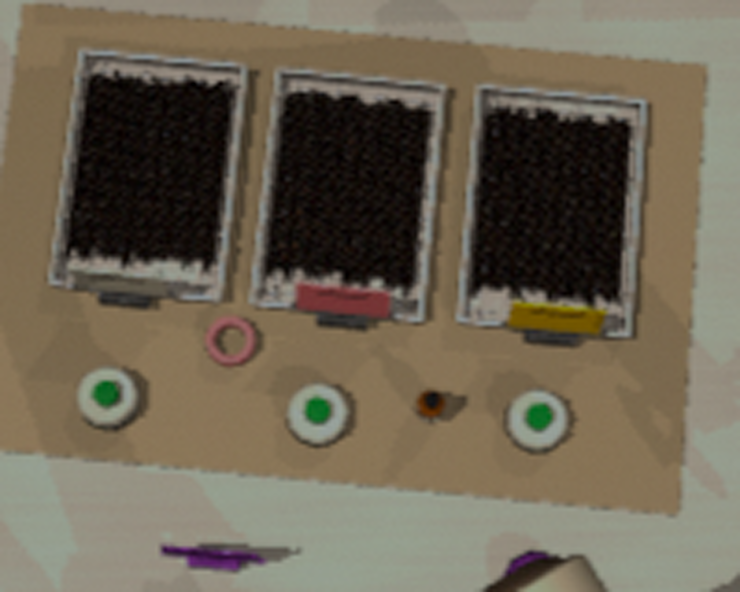

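View pics/sidez.png

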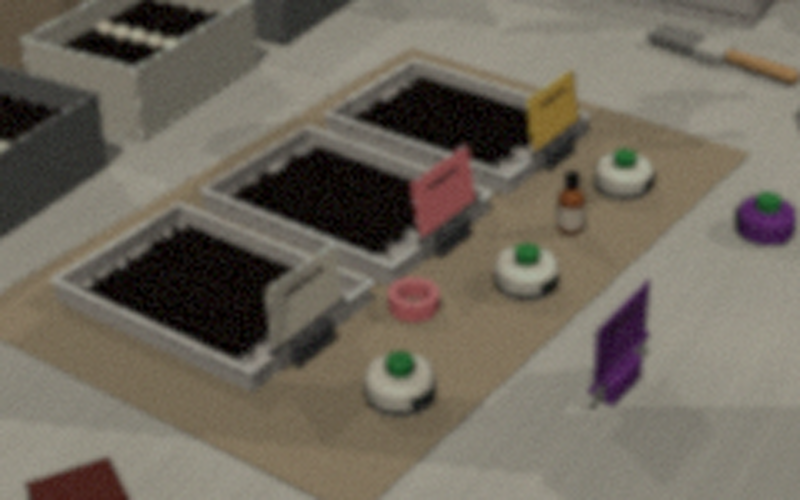

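The zooms confirm it: the pink card stands on the middle tray, and in the crop of the top view it spans about (270..297,187..196). Next I triangulate the cap and the card's corners.

Run:
```python
from h import *; from bench import get_image
T=get_image("top");S=get_image("side")
for a,b in(((275.4,220.3),(297.6,235.4)),((218.1,215.9),(259.5,268.8)),((335.3,222),(327,206.8))):
    print("cap",tri(T,a,S,b).round(1),proj(T,tri(T,a,S,b)).round(1))
# card corners: crop px-> full. top scale 3.7 offs(190,110); side 800/240 offs (140,160)
t=lambda u,v:(190+u/3.7,110+v/3.7)
s=lambda u,v:(140+u*.3,160+v*.3)
print("edge +y",tri(T,t(298,283),S,s(412,186)).round(1))
print("edge -y",tri(T,t(392,291),S,s(470,148)).round(1))
print("bot +y",tri(T,t(296,308),S,s(415,235)).round(1))
print("bot -y",tri(T,t(389,318),S,s(473,200)).round(1))
for z in (28,):
  for p in((250,305),(424,323),(278,71),(446,88)): print("pan",onz(T,*t(*p),z).round(1))
```

```text
cap [468.5  18.6  34.9] [275.3 220. ]
cap [488.2 222.7  33.6] [218.  215.7]
cap [ 458.7 -194.6   34.5] [335.2 221.7]
edge +y [581.6  33.5  81.7]
edge -y [569.7 -56.5  82.5]
bot +y [571.9  38.1  31.3]
bot -y [559.4 -53.3  26.2]
pan [571.8  81.2  28. ]
pan [550.8 -88.2  28. ]
pan [810.8  51.1  28. ]
pan [ 790.2 -116.4   28. ]
```

```bash
cat >> h.py <<'E'
from scipy.spatial.transform import Rotation as R
def st():
    from bench import status
    s=status.read_state();return s,R.from_quat(s["ee_rot"]).as_matrix()
def delta(p):
    s,M=st();return M.T@(np.array(p)-s["position"])
E
python3 - <<'E'
from h import *
s,M=st();print(M.round(3));print(delta((467,19,190)))
# spin so jaw(z) lies along tray y (0.123,0.992,0)
for tgt in ((.123,.992,0),(.992,-.123,0)):
  v=M.T@np.array(tgt);print(np.degrees(np.arctan2(-v[1],v[2])))
E
```

```text
[[-0.    -0.963 -0.269]
 [ 0.001 -0.269  0.963]
 [-1.     0.     0.001]]
[  41.28023153 -454.77445116  517.28047519]
22.69678910195649
112.69677781995725
```

Request:
apply_moves --targets "0 -23 26 3 1; 0 -46 52 6 1; 0 -70 80 9 1; 0 -95 108 12 1; 0 -120 136 15 1; 0 -145 164 18 1; 0 -170 192 21 1; 0 -195 220 22.7 1; 0 -220 248 22.7 1; 0 -235 266 22.7 1"

```text
clock: 1.13
position: [323.8, -280.0, 231.6]
ee_rot: [-0.469, 0.529, 0.468, 0.53]
contact_force: [0.2, -1.1, -0.2]
gripper_width: 0.0
```

Run:
```python
from h import *
s,M=st();print(s["clock"],s["position"],s["gripper_width"],s["contact_force"],M.round(3).tolist());print(delta((440,19,190)))
```

```text
1.1333 [ 323.75220728 -280.0075864   231.62578362] 0.013678517370297126 [ 0.20001877 -1.05980195 -0.15176483] [[0.001, -0.993, 0.121], [0.0, 0.121, 0.993], [-1.0, -0.001, 0.0]]
[ 41.76603361 -79.03709173 310.90276369]
```

Request:
apply_moves --targets "0 -9 33 0 1; 0 -18 66 0 1; 5 -27 99 0 1; 10 -36 132 0 1; 15 -45 165 0 1; 20 -54 198 0 1; 30 -63 231 0 1; 40 -72 264 0 1; 45 -82 295 0 1; 50 -90 310 0 1"

```text
clock: 1.97
position: [451.5, 16.9, 181.1]
ee_rot: [-0.469, 0.529, 0.469, 0.529]
contact_force: [-0.9, -1.1, 0.7]
gripper_width: 0.0
```

Run:
```python
from h import *; from bench import get_image
for n in("wrist","top","side"):
    d=get_image(n);cv2.imwrite(f"pics/{n}1.png",d["img"][:,:,::-1])
    if n=="wrist":
        print(d["mtx"].tolist(),d["world_from_camera"].round(3).tolist())
        for c,s in blobs(d,(45,90,40),(85,255,255),30)[0]:print(c,s,onz(d,*c,43))
s,M=st();print(s["clock"],s["position"],s["gripper_width"],s["contact_force"]);print(delta((467,19,60)))
```

```text
[[296.377039610198, 0.0, 277.3472955717564], [0.0, 296.377039610198, 207.10402795114803], [0.0, 0.0, 1.0]] [[0.122, 0.941, 0.317, 371.721], [0.993, -0.115, -0.038, 25.942], [0.001, 0.319, -0.948, 323.282], [0.0, 0.0, 0.0, 1.0]]
[29.13612004 53.69346195] [ 11  38  38  32 933] [ 303.29990557 -177.81193368   43.        ]
[484.9112628  203.74744027] [470 192  31  25 586] [487.1057805  220.03953992  43.        ]
[283.38204593 208.3006263 ] [272 196  24  25 479] [467.42776201  20.52106435  43.        ]
[ 78.70879121 222.54945055] [ 64 211  30  24 546] [ 457.2871407  -187.46080664   43.        ]
2.1167 [450.70377083  14.81703607 180.82525106] 0.3236866450504644 [-0.16143412 -0.73824231  0.25952382]
[120.80215479 -15.81561768   6.20573948]
```

View pics/wrist1.png

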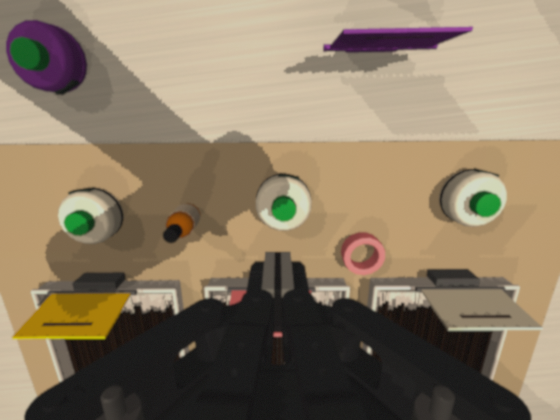

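The wrist view shows the pink timer's cap at (283,208), which gives (467,20). That agrees with the top view, so I'll go down above it.

Request:
apply_moves --targets "10 -8 4 0 1; 30 -16 6 0 1; 55 -16 6 0 1; 80 -16 6 0 1; 105 -16 6 0 1; 117 -16 6 0 1; 121 -16 6 0 1; 121 -16 6 0 1"

```text
clock: 2.78
position: [466.4, 17.0, 59.8]
ee_rot: [-0.468, 0.531, 0.468, 0.529]
contact_force: [0.7, 0.1, 0.4]
gripper_width: -0.0
```

Run:
```python
from h import *; from bench import get_image
for n in("wrist","side"):
    d=get_image(n);cv2.imwrite(f"pics/{n}2.png",d["img"][:,:,::-1])
    if n=="wrist":
        for c,s in blobs(d,(45,90,40),(85,255,255),30)[0]:print(c,s,onz(d,*c,43))
    else: cv2.imwrite("pics/side2.png",cv2.resize(d["img"][150:300,220:380,::-1],None,fx=4,fy=4))
s,M=st();print(s["clock"],s["position"],s["contact_force"]);print(delta((467,19.5,37)))
```

```text
[286.23597884 243.13333333] [265 227  41  36 945] [462.67869027  22.09228113  43.        ]
2.8833 [467.78136703  17.76409417  61.3027941 ] [0.95374935 1.27672813 0.43903762]
[24.30213007  1.03072228  1.61052486]
```

View pics/wrist2.png

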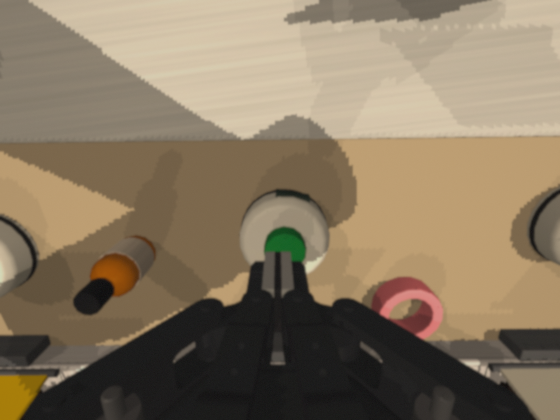

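View pics/side2.png

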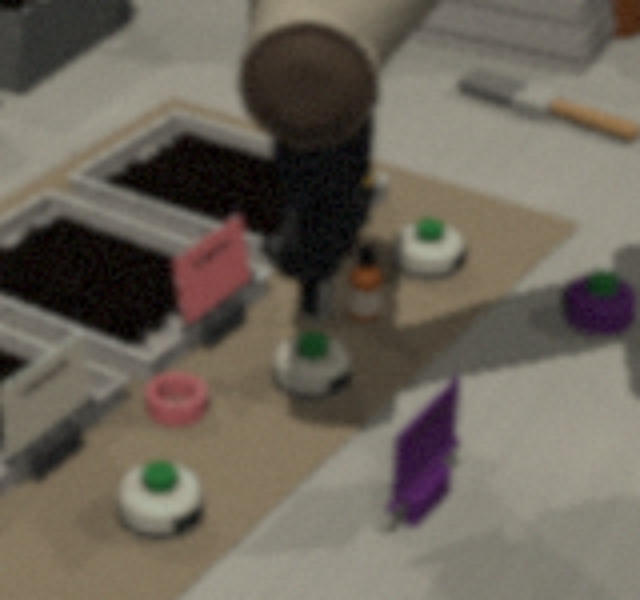

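The wrist view shows the tip just beside and above the cap, with the cap at (286,243) partly hidden. The side view shows the fingers right over it. Descending, with force checks.

Request:
apply_moves --targets "5 0 1.5 0 1; 10 0 2 0 1; 13 0 2 0 1; 15 0 2 0 1; 16 0 2 0 1; 16 0 2 0 1"

```text
clock: 3.38
position: [467.2, 20.2, 44.1]
ee_rot: [-0.468, 0.53, 0.468, 0.53]
contact_force: [0.5, -0.1, 0.2]
gripper_width: 0.2
```

Request:
apply_moves --targets "1 0 0 0 1; 2 0 0 0 1; 3 0 0 0 1; 4 0 0 0 1; 4 0 0 0 1"

```text
clock: 3.8
position: [467.6, 20.2, 40.4]
ee_rot: [-0.468, 0.53, 0.468, 0.53]
contact_force: [-0.1, -0.4, 2.4]
gripper_width: -0.0
```

Request:
apply_moves --targets "1 0 0 0 1; 2 0 0 0 1; 3 0 0 0 1; 3.5 0 0 0 1; 3.5 0 0 0 1"

```text
clock: 4.22
position: [467.6, 20.2, 37.1]
ee_rot: [-0.468, 0.53, 0.468, 0.53]
contact_force: [-1.0, 0.3, 4.6]
gripper_width: -0.0
```

Request:
apply_moves --targets "0.5 0 0 0 1; 1 0 0 0 1; 1 0 0 0 1"

```text
clock: 4.47
position: [467.7, 20.2, 36.9]
ee_rot: [-0.469, 0.53, 0.468, 0.53]
contact_force: [-3.5, 1.3, 12.5]
gripper_width: -0.1
```

The cap is bottomed at z 37 with 12 N. Now I raise straight up.

Request:
apply_moves --targets "-2 0 0 0 1; -5 0 0 0 1; -10 0 0 0 1; -20 0 0 0 1; -30 0 0 0 1; -40 0 0 0 1; -50 0 0 0 1; -50 0 0 0 1"

```text
clock: 5.13
position: [468.2, 20.4, 87.3]
ee_rot: [-0.469, 0.529, 0.468, 0.531]
contact_force: [0.3, 0.3, -0.4]
gripper_width: 0.1
```

Run:
```python
from h import *; from bench import get_image
for n in("top","wrist","side"):
    d=get_image(n);cv2.imwrite(f"pics/{n}3.png",d["img"][:,:,::-1])
    for c,s in blobs(d,(45,90,40),(85,255,255),15)[0]:print(n,c.round(1),s,onz(d,*c,43).round(1))
s,M=st();print(s["clock"],s["position"],s["contact_force"]);
```

```text
top [335.2 222. ] [332 219   7   7  40] [ 456.6 -193.5   43. ]
top [496.5 240. ] [490 230  18  19 179] [ 382.  -759.9   43. ]
top [334.7 267. ] [332 264   7   7  40] [ 297.9 -185.8   43. ]
wrist [554.4 222.7] [548 208  12  29 253] [484.3 205.6  43. ]
wrist [278.7 230.6] [ 261  212   36   38 1061] [466.7  20.7  43. ]
wrist [  2.8 250.8] [  0 239   8  24 137] [ 457.8 -171.1   43. ]
side [393.5 153.2] [387 141  15  22 187] [ 384.8 -755.2   43. ]
side [327.  206.8] [325 205   5   5  23] [ 454.2 -180.2   43. ]
side [370.2 220.9] [367 219   7   5  29] [ 293.8 -161.7   43. ]
side [297.7 235.6] [295 233   7   6  36] [463.6  30.7  43. ]
side [259.5 268.6] [256 265   8   8  43] [483.3 232.7  43. ]
5.2833 [466.8046325   19.98115469  85.26131055] [ 0.72443485  0.19760424 -0.0805401 ]
```

View pics/wrist3.png

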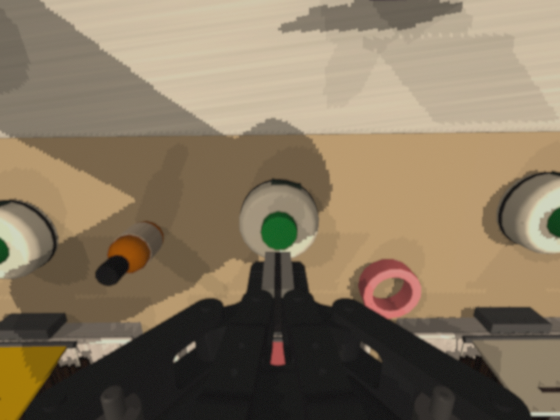

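The cap is back up, at (279,231) in the wrist view. The timer stayed put at (467,20), and the pink card is still standing beyond the fingers. I'll approach the card from its near side.

Request:
apply_moves --targets "0 -15 -5 0 1; 2 -35 -10 0 1; 5 -50 -15 0 1; 8 -60 -15 0 1; 9 -68 -15 0 1; 9 -70 -15 0 1; 9 -70 -15 0 1"

```text
clock: 5.87
position: [534.8, -3.3, 76.2]
ee_rot: [-0.468, 0.53, 0.468, 0.529]
contact_force: [-0.8, 0.4, -0.8]
gripper_width: -0.3
```

Run:
```python
from h import *; from bench import get_image
d=get_image("side");cv2.imwrite("pics/side4.png",cv2.resize(d["img"][150:300,200:360,::-1],None,fx=4,fy=4))
d=get_image("wrist");cv2.imwrite("pics/wrist4.png",d["img"][:,:,::-1])
s,M=st();print(s["clock"],s["position"],s["contact_force"]);
for dx in(-1,):print(delta((565,-8,33)))
```

```text
5.9667 [534.2444606   -3.19410158  76.61887928] [-0.167551    0.39137832  0.23632826]
[ 43.58869816 -31.15558353  -0.98056129]
```

View pics/side4.png

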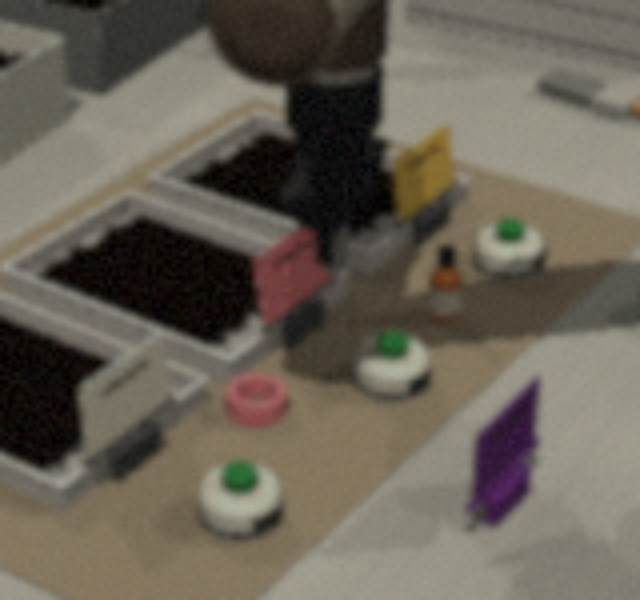

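View pics/wrist4.png

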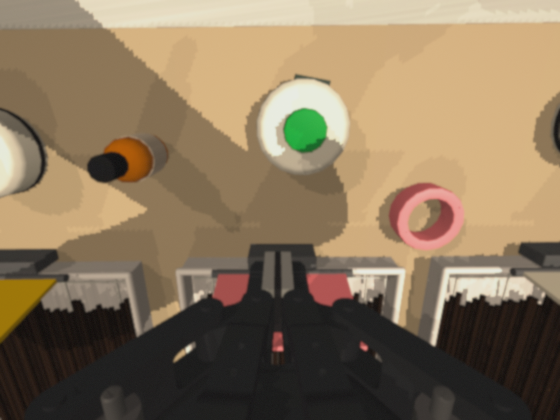

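The wrist view shows the pink card (215–352, row 285) centred on the fingertips at (278,255). Pushing along an arc about the hinge.

Request:
apply_moves --targets "1 -10 0 0 1; 1.5 -20 0 0 1; 2 -26 0 0 1; 3 -32 0 0 1; 5 -38 0 0 1; 8 -43 0 0 1; 12 -48 0 0 1; 16 -53 0 0 1"

```text
clock: 6.63
position: [588.0, -10.0, 60.4]
ee_rot: [-0.468, 0.53, 0.468, 0.53]
contact_force: [-1.8, -0.1, 0.1]
gripper_width: 0.5
```

Run:
```python
from h import *; from bench import get_image
d=get_image("side");cv2.imwrite("pics/side5.png",cv2.resize(d["img"][150:300,200:360,::-1],None,fx=4,fy=4))
s,M=st();print(s["clock"],s["position"],s["contact_force"])
```

```text
6.6833 [588.41111056 -10.06193759  59.45906603] [ 1.36598081  0.06859686 -0.34676968]
```

View pics/side5.png

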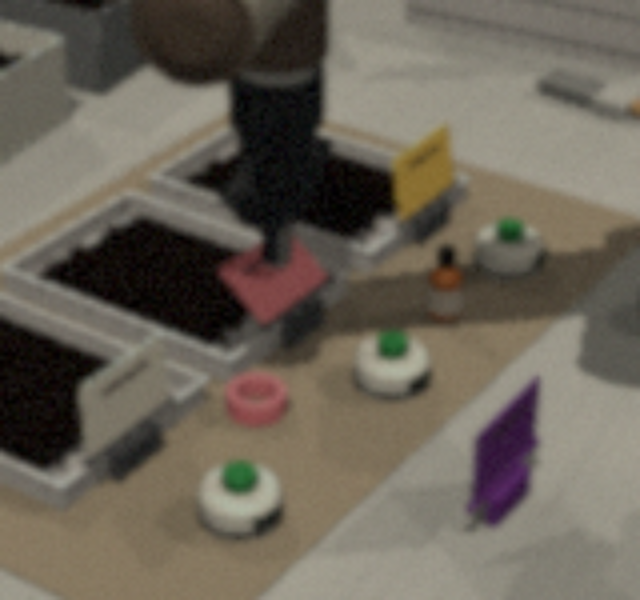

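The card is leaning well back under the fingertip at about (275,265). Continuing the arc down.

Request:
apply_moves --targets "4 -3 0 0 1; 8 -5.5 0 0 1; 12 -7 0 0 1; 15 -8 0 0 1; 18 -9 0 0 1; 20 -9.5 0 0 1; 20 -9.5 0 0 1"

```text
clock: 7.27
position: [596.8, -11.1, 40.3]
ee_rot: [-0.468, 0.53, 0.468, 0.53]
contact_force: [-0.4, -0.4, 0.4]
gripper_width: -0.3
```

Run:
```python
from h import *; from bench import get_image
d=get_image("side");cv2.imwrite("pics/side6.png",cv2.resize(d["img"][150:300,200:360,::-1],None,fx=4,fy=4))
s,M=st();print(s["clock"],s["position"],s["contact_force"])
```

```text
7.3167 [596.88119639 -11.03517086  40.52292473] [-0.21408042 -1.23143089  1.32231959]
```

View pics/side6.png

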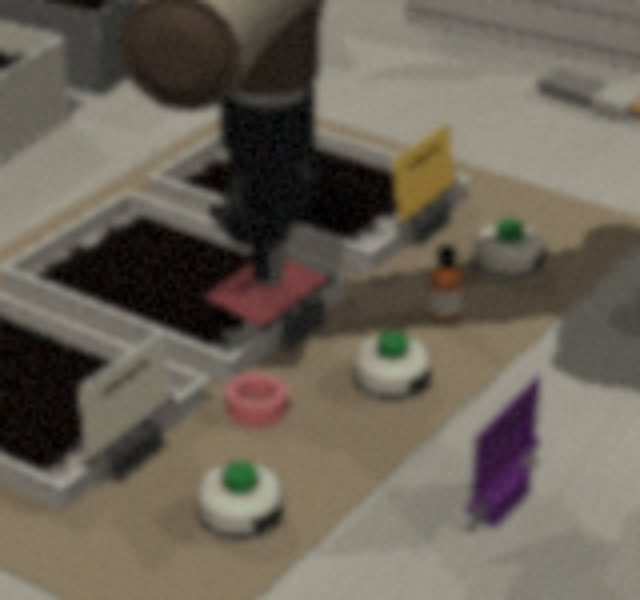

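Request:
apply_moves --targets "1 0 0 0 1; 2 0 0 0 1; 3 0 0 0 1; 3 0 0 0 1"

```text
clock: 7.65
position: [597.1, -11.0, 37.8]
ee_rot: [-0.468, 0.53, 0.468, 0.53]
contact_force: [-0.4, 0.3, 0.8]
gripper_width: -0.2
```

Request:
apply_moves --targets "1 0 0 0 1; 2 0 0 0 1; 2 0 0 0 1"

```text
clock: 7.9
position: [597.1, -11.0, 36.0]
ee_rot: [-0.468, 0.53, 0.468, 0.53]
contact_force: [-1.0, 0.4, 3.9]
gripper_width: 0.2
```

The force has reached 3.9 N, so the card is on its stop. Next I lift straight up, then look.

Request:
apply_moves --targets "-2 0 0 0 1; -6 0 0 0 1; -14 0 0 0 1; -30 0 0 0 1; -55 0 0 0 1; -85 10 0 0 1; -115 30 0 0 1; -140 60 0 0 1; -150 90 0 0 1; -150 100 0 0 1"

```text
clock: 8.73
position: [495.8, 1.5, 189.4]
ee_rot: [-0.469, 0.528, 0.468, 0.532]
contact_force: [-0.9, -0.2, -0.6]
gripper_width: -0.2
```

Run:
```python
from h import *; from bench import get_image
d=get_image("side");cv2.imwrite("pics/side7.png",cv2.resize(d["img"][150:300,200:360,::-1],None,fx=4,fy=4))
for c,s in blobs(d,(45,90,40),(85,255,255),15)[0]:print(c.round(1),s[4])
d=get_image("wrist");cv2.imwrite("pics/wrist7.png",d["img"][:,:,::-1])
for c,s in blobs(d,(45,90,40),(85,255,255),30)[0]:print(c.round(1),onz(d,*c,43).round(1))
s,M=st();print(s["clock"],s["position"],s["contact_force"])
```

```text
[393.6 153.7] 177
[327.1 206.8] 24
[370.3 220.6] 31
[297.7 235.3] 36
[259.5 268.5] 44
[36.   6.1] [ 311.3 -177.9   43. ]
[500.4 157.7] [488. 220.  43.]
[293.6 163.2] [468.4  20.4  43. ]
[ 83.2 179.2] [ 458.2 -187.8   43. ]
8.8333 [496.28525653   1.38401597 187.19333058] [ 0.12873786 -0.66911624 -0.377361  ]
```

View pics/side7.png

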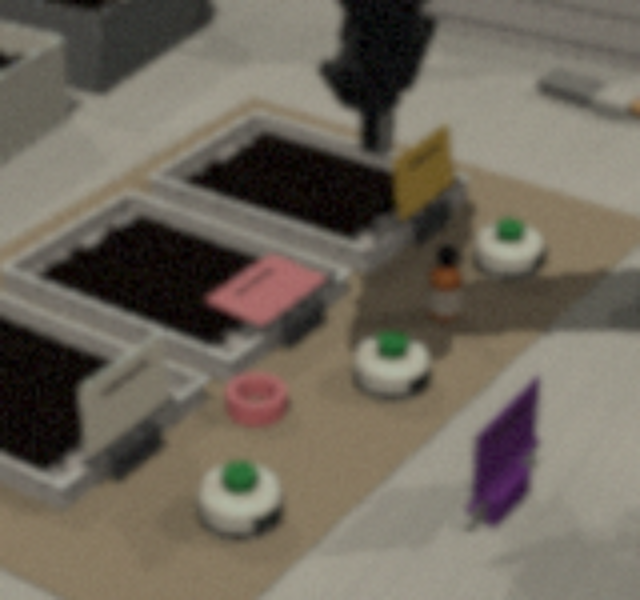

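View pics/wrist7.png

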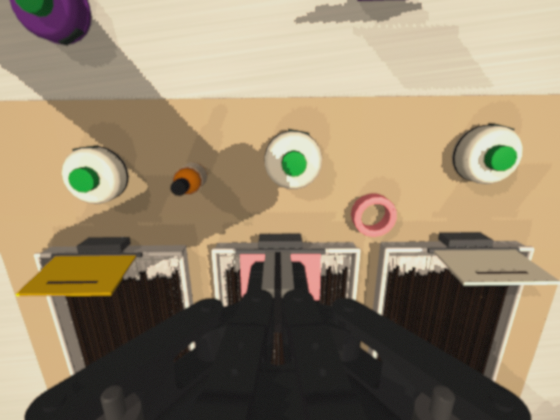

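The side view shows the pink card lying flat over its tray at (265,290). The cap is up and the timers and other cards are where they were. Handing in.

```bash
python3 -c "
from bench import job
print(job.job_done())"
```

```text
the job is handed in; nothing more can be done
None
```

I pressed the green cap of the pink tray's timer fully down. It bottomed at TCP height 37 mm with about 12 N, and I released it. I then tipped the pink card back along an arc until it met its stop at about 4 N, raised the arm clear and handed the job in at about 8.8 s.

- **Card:** the last side view shows the pink card lying flat over its tray.
- **Timer and cap:** the cap reads as up, at (468,20). It was at (467,20) before the press, so the timer has not moved within measuring error.
- **Everything else:** the caps of the other timers are at unchanged pixels in the side view. The other cards, the tape and the bottle look undisturbed. I did not recheck the carton, dish and brush at the end, but the fingers worked well away from them.
- **Disagreement:** triangulating the top and side views put heights about 8–10 mm too low. I used the stated heights and touch instead, and contact with the cap fitted its stated height of about 43 mm.

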